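# Set a bracket under the foot of a bench thickness gauge

### The job

Raise the lift lever of the bench thickness gauge all the way, and leave it up while you lay the longer of the two angle brackets flat on the gauge's base, centred under the foot, with the end away from its upright flange square and fully home against the back stop. Then gently lower the lever until you feel the foot bear on the bracket's plate, and let go without forcing it. Leave everything else where it lies.

Things in the scene. Friction and masses are not known exactly. Their poses are not given: they have to be found in the camera images.
- gauge: fixed grey bench thickness gauge. Origin at bench level; x runs from its open front to the back stop, z up. Base: x -120 to 120, y -55 to 95 mm, top (steel work face, free for y -35 to 35) 30 mm above the bench. The back stop, 10 mm high and 70 wide, has its face at x = 70. A 38 mm round column at x 40, y 72 carries the head. Front and -y side are open
- head (a point): middle of the underside of the gauge's head, over the foot's axis, at gauge (40, 0, 110) mm. The head overhangs the work face: x 15 to 65, y -35 to 100, z 110 to 185 mm, with a dial on top, up to 250 mm. The round foot, 20 mm in diameter, hangs below it on the spindle
- stop (a point): middle of the lower edge of the back stop's face, at gauge (70, 0, 30) mm; axes as the gauge's
- spindle: vertical round spindle, 12 mm, with the foot at its lower end. Origin on the foot's axis (gauge x 40, y 0), 30 mm above the bench at lever 0; the lever raises it by 30 mm per rad. How far the foot sticks out differs every time: its flat underside lies 0 to 6 mm above this origin, so the lever value at which it meets the bracket (0.2 to 0.4) must be felt
- lever (a joint): lift lever, rad: 0 = lowest, 1.0 = fully raised (end stop); starts at 0 to 0.15. Stays where it is left: the hinge drags with 0.22 N m (about 2 N at the handle, either way). Each further N on the handle puts about 3.5 N on the foot; after letting go the drag keeps up to 10 N on it. Over 45 N at the foot harms the gauge
- hinge (a point): the lever's pivot, at gauge (40, -46, 150) mm. The lever turns about the gauge's x axis: its arm points to the gauge's -y side and droops 0.4 rad below level at joint value 0 and rises 0.6 rad above level at 1.0
- lever_grip (a point): centre of the lever's black cross handle, 105 mm from the pivot: a round bar 18 mm in diameter and 30 mm long, along the gauge's x axis; the lever arm is a rod of 9 mm that meets it in the middle
- long_bracket: loose aluminium angle bracket, the longer of two (about 0.13 to 0.27 kg): plate 130 x 36 x 12 mm along its x axis, with an upright flange across its -x end, 10 mm thick (x -65 to -55 mm), 36 mm wide and up to 52 mm above the underside. Origin: centre of the underside of the plate
- nose (a point): middle of the lower edge of the long bracket's end away from the flange (its x = +65 mm)
- short_bracket: the same kind of aluminium angle bracket but shorter: plate 80 x 36 x 12 mm; flange the same. Origin: centre of the underside of its plate. Not to be used
- parallel: plain steel bar 100 x 25 x 18 mm lying on the bench (bystander); origin at the centre of its underside
- oil: small white plastic bottle, 44 mm diameter, 120 mm tall (bystander)
- screwdriver: screwdriver with a wooden handle, lying on the bench (bystander)
- wrench: steel wrench lying on the bench (bystander)
- collar: dark steel shaft collar, a ring 44 mm across and 16 mm high (bystander)
- tin: small open aluminium tin, 66 mm across and 70 mm tall (bystander)
Things that resemble listed ones, but are neither listed nor needed, are in the scene too. What is shaped like the long_bracket but purple is not meant.

How it is judged:
By the outcome, as a careful person would: the job done as asked, in the order asked, and still so for the second after the job is handed in, with the robot touching nothing.
It also fails if it takes over 72 s, if anything falls off the work surface, if the arm or the gripper's body presses on something with over 40 N, if the wrist force passes 120 N, or if a joint passes its speed limit or range.

### The arm

A 6-joint arm with a two-finger parallel gripper is mounted at the origin on the work surface. World frame = base frame: x ahead of the robot, y to its left, z up, the work surface at z = 0. Lengths are in mm, angles in degrees, forces in N, time in s.
With the tool pointing down it reaches from about 250 to 775 mm from the base axis. Payload 4 kg.
Tool frame: the origin (TCP) lies midway between the tips of the shut fingers; the grasp point (between the pads) lies 19 mm behind it; z points along the fingers, y is the line along which they close (so a half turn about z gives the same grasp; the last joint's range is limited). The gripper opens to 94 mm and grips with 3 to 60 N. Pads are 16 mm wide; open, the fingers measure 119 mm over their backs; the gripper's body (75 mm by 177 mm) begins 78 mm behind the grasp point.
Start: joints at [-81.079, 4.996, 78.535, -0, 96.463, -5.907], TCP at [140.753, -531.704, 205.506] pointing down, gripper open.
Joint ranges: [-177.83, 177.83], [-43.37, 116.18], [15.69, 146.23], [-61.86, 241.86], [9.47, 152.12], [-147.06, 147.06]. Speed limits (degrees/s): [159.86, 159.86, 180, 180, 180, 180].

### API

Orientations are given as [roll, pitch, yaw] about the fixed x, y, z axes, in that order (R = Rz(yaw) Ry(pitch) Rx(roll)).
In Python, from rig import arm gives the robot as it stands.
- The arm moves only by the tool drive_tool, never from a script. Its argument "rows" is a list of rows, each a list of 7 numbers: the shift along the tool's x, y, z in cm, then the turn, a rotation vector about the tool's x, y, z in degrees, then the opening, from 0 (shut) to 1 (fully open). A call has 1 to 10 rows; each row shifts and turns the commanded pose from where the row before left it, along the tool's axes as they then stand; what a row does not reach is not made up. A row lasts 1/10 s, in which the tool goes at most 50 mm and 8.59 degrees, less where a joint would pass 70% of its speed; a pose out of reach is approached as far as the arm can. A call with a gripper value outside its range is refused whole. The fingers move at their own pace and stop on an object; "newtons" is the grip in N (left out, the last holds). Time passes only in rows, so rows that do not move let the fingers close. It gives the time, the measured TCP pose, the force, the opening and the grip force at its end, in the units of the state.
- arm.get_state(): the state, without advancing time (a new reading comes with each control period).
- arm.snapshot(name): name is "scene" or "top" or "wrist"; returns a dict with "color" (420x560x3 uint8, red, green, blue), "fov_y" (degrees; the focal length in pixels is half the picture's height over the tangent of half this angle, whatever the lens; pixels are square), "cx", "cy" (the principal point, pixels), "pose" (4x4, takes a point from camera to world coordinates). Camera axes: x right, y down, z forward; pixel columns grow to the right and rows downward; lengths in mm; the calibration is good to about 2 mm. The wrist camera is an equidistant fisheye: a pixel r from the principal point sees the ray r / f radians off the axis. A picture is of the moment at which its call begins. There is no depth.
- arm.close_job(): hands the job in; it is judged then, once.
The state is a dict: "time_s": time; "joint_pos": joint angles; "dq": joint speeds; "joint_torque": joint torques, N m; "ee_pos": TCP position; "ee_rot": TCP orientation; "contact_force": force on the tool from outside, world axes, zero at the start; "wrist_torque": the same for the moment, N m; "finger_gap": finger opening in mm; "gripper_force": force on a finger pad.
Only numpy, scipy, OpenCV 4.12 (cv2) and the standard library are available. Lean on these libraries where they do the work, as an engineer would, in place of code of your own. Each camera call takes 0.05 s, during which the arm holds its last target. There are 200 camera calls.

## Working session

There is one attempt and no reset: what is moved stays moved. The work goes in short steps, Python scripts to look and compute and a tool call to move; the robot and the scene stay as the last step left them, time stands still between calls to the robot, and variables do not carry over. Pictures are saved under pics/ and viewed, at most 10 in all, crops included, and the job is handed in when it is done.

Besides the shell and the picture viewer there is one more tool, called by a JSON object that holds its "name" and its "arguments", one argument or row to a line. drive_tool: Moves the arm, as the interface text tells. Its arguments: {"type":"object","properties":{"rows":{"type":"array"},"newtons":{"type":"number"}},"required":["rows"]}

```bash
ls && mkdir -p pics
cat > h.py <<'E'
import numpy as np, cv2
from rig import arm
from scipy.spatial.transform import Rotation as R
def snap(n,f=None):
    s=arm.snapshot(n)
    if f: cv2.imwrite('pics/'+f,cv2.cvtColor(np.asarray(s['color']),cv2.COLOR_RGB2BGR))
    return s
def ray(s,u,v,fish=False):
    f=s['color'].shape[0]/2/np.tan(np.radians(s['fov_y'])/2); P=np.array(s['pose'])
    a,b=u-s['cx'],v-s['cy']
    if fish:
        r=np.hypot(a,b); t=r/f; d=np.array([a/r*np.sin(t),b/r*np.sin(t),np.cos(t)]) if r>0 else np.array([0,0,1.])
    else: d=np.array([a/f,b/f,1.])
    d=P[:3,:3]@d
    return P[:3,3],d/np.linalg.norm(d)
def onz(s,u,v,z,fish=False):
    o,d=ray(s,u,v,fish); return o+d*(z-o[2])/d[2]
def proj(s,p,fish=False):
    f=s['color'].shape[0]/2/np.tan(np.radians(s['fov_y'])/2); P=np.array(s['pose'])
    c=P[:3,:3].T@(np.array(p)-P[:3,3])
    if fish:
        r=np.hypot(c[0],c[1]); t=np.arctan2(r,c[2]); return np.array([s['cx']+f*t*c[0]/r,s['cy']+f*t*c[1]/r])
    return np.array([s['cx']+f*c[0]/c[2],s['cy']+f*c[1]/c[2]])
E
python3 - <<'E'
from h import *
a=snap('scene','scene1.png');b=snap('top','top1.png');w=snap('wrist','wrist1.png')
for s in (a,b,w): print(s['fov_y'],s['cx'],s['cy'],np.round(s['pose'],3).tolist())
print(arm.get_state())
E
```

```text
pics
46.04591922309198 281.65921675308016 212.28899711993782 [[0.797, 0.426, -0.429, 1090.326], [0.604, -0.58, 0.547, -657.655], [-0.016, -0.695, -0.719, 984.222], [0.0, 0.0, 0.0, 1.0]]
47.795524541262985 275.6257662702369 206.95941627617572 [[0.03, -0.992, 0.122, 391.67], [-1.0, -0.03, -0.001, -6.923], [0.004, -0.122, -0.993, 1554.146], [0.0, 0.0, 0.0, 1.0]]
65.70646984690485 279.21470640235424 207.74563083003665 [[0.256, -0.935, -0.244, 211.244], [-0.967, -0.248, -0.063, -512.598], [-0.002, 0.252, -0.968, 384.527], [0.0, 0.0, 0.0, 1.0]]
{'time_s': 0.15, 'joint_pos': array([-8.10784392e+01,  5.03168030e+00,  7.86039329e+01, -6.88602095e-04,
        9.64643714e+01, -5.90738794e+00]), 'dq': array([-0.08453911, -0.14829183, -0.32417614, -0.06314016, -0.03634357,
        0.02275234]), 'joint_torque': array([ 1.47985666e-03, -3.40642512e+01, -3.02792072e+01,  7.19550694e-02,
        3.05253966e-02, -1.12521511e-04]), 'ee_pos': array([ 140.68687773, -531.26020536,  204.5592983 ]), 'ee_rot': array([-1.79900476e+02, -9.60977118e-03,  1.48288635e+01]), 'contact_force': array([0.2472909 , 0.04077632, 0.24476724]), 'wrist_torque': array([ 0.00701606,  0.01480623, -0.0380523 ]), 'gripper_force': 0.0, 'finger_gap': 94.21632744181427}
```

View pics/scene1.png

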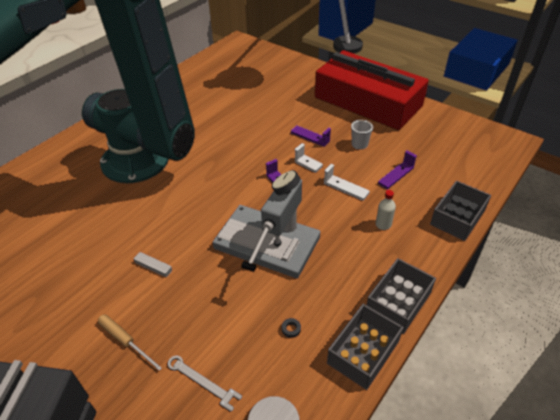

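View pics/top1.png

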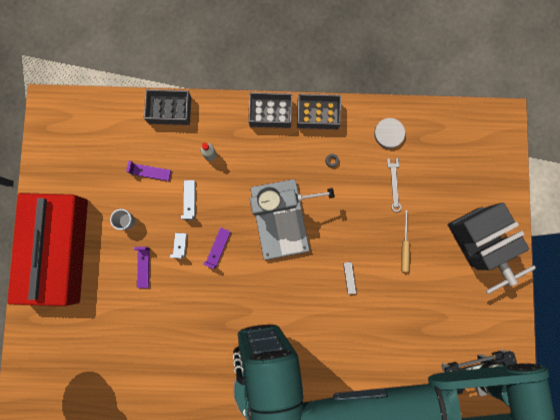

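The scene and top views show the bench. In the top view:
- Gauge at about (280,220), with its lever handle at (331,194) to the right, so gauge x points roughly along +x world.
- Possible brackets: white long (190,200), white short (179,246), purple at (149,171), (143,267) and (217,248).

By the description I choose the white long one at (190,200). I'll check that in a close crop.

Run:
```python
from h import *
a=cv2.imread('pics/top1.png')
c=cv2.resize(a[145:275,160:360],None,fx=4,fy=4,interpolation=cv2.INTER_CUBIC); cv2.imwrite('pics/topcrop.png',c)
b=snap('top'); s=snap('scene')
for u,v in [(190,200),(179,246),(331,194),(268,200),(280,220)]: print((u,v),np.round(onz(b,u,v,12 if u<200 else 30),0))
hsv=cv2.cvtColor(a,cv2.COLOR_BGR2HSV)
m=((hsv[...,1]<50)&(hsv[...,2]>110)).astype(np.uint8)
for n,im in (('top',a),('scene',cv2.imread('pics/scene1.png'))):
    cam=b if n=='top' else s
    hsv=cv2.cvtColor(im,cv2.COLOR_BGR2HSV); m=((hsv[...,1]<60)&(hsv[...,2]>130)).astype(np.uint8)
    for k in cv2.findContours(m,0,1)[0]:
        A=cv2.contourArea(k)
        if 60<A<3000:
            r=cv2.minAreaRect(k); 
            p=cv2.boxPoints(r); w=np.array([onz(cam,*q,6)[:2] for q in p])
            print(n,np.round(r[0]),A,'size',np.round(np.linalg.norm(np.diff(w,axis=0),axis=1)[:2]),'ctr',np.round(w.mean(0)))
```

```text
(190, 200) [596. 274.  12.]
(179, 246) [444. 302.  12.]
(331, 194) [ 627. -187.   30.]
(268, 200) [601.  18.  30.]
(280, 220) [537. -23.  30.]
top [510. 276.] 251.5 size [175.  55.] ctr [ 379. -772.]
top [349. 278.] 213.0 size [ 25. 102.] ctr [ 359. -253.]
top [178. 245.] 251.0 size [86. 42.] ctr [447. 305.]
top [502. 243.] 175.5 size [156.  15.] ctr [ 486. -751.]
top [497. 234.] 160.5 size [155.  14.] ctr [ 515. -734.]
top [282. 233.] 859.0 size [150. 142.] ctr [496. -31.]
top [120. 219.] 321.5 size [66. 66.] ctr [527. 501.]
top [189. 199.] 373.5 size [129.  40.] ctr [599. 280.]
top [288. 193.] 890.0 size [260.  86.] ctr [630. -49.]
top [394. 185.] 254.5 size [ 37. 178.] ctr [ 669. -396.]
top [544. 196.] 2112.0 size [101. 262.] ctr [ 647. -894.]
top [390. 132.] 640.0 size [98. 97.] ctr [ 847. -383.]
top [282. 112.] 90.5 size [24. 66.] ctr [907. -18.]
top [270. 111.] 92.5 size [24. 70.] ctr [907.  23.]
top [258. 110.] 74.5 size [17. 66.] ctr [908.  60.]
top [103.  71.] 2162.5 size [546. 150.] ctr [1031.  594.]
scene [273. 408.] 841.5 size [101.  44.] ctr [ 820. -355.]
scene [ 17. 391
[... 187 characters left out ...]
 [  5. 101.] ctr [ 526. -432.]
scene [391. 306.] 104.5 size [15. 68.] ctr [894.  -3.]
scene [399. 295.] 142.0 size [23. 69.] ctr [894.  35.]
scene [152. 262.] 262.0 size [ 26. 105.] ctr [ 350. -247.]
scene [287. 245.] 471.5 size [130.  75.] ctr [590.   2.]
scene [258. 245.] 94.5 size [122.  10.] ctr [528. -41.]
scene [307. 232.] 88.0 size [40. 61.] ctr [605.  68.]
scene [237. 221.] 571.0 size [143.  80.] ctr [429. -11.]
scene [389. 206.] 73.5 size [37. 33.] ctr [734. 281.]
scene [348. 186.] 352.5 size [ 42. 131.] ctr [597. 283.]
scene [283. 179.] 166.0 size [87. 41.] ctr [428. 200.]
scene [309. 162.] 183.0 size [40. 83.] ctr [447. 306.]
scene [168.   4.] 64.5 size [81. 78.] ctr [-744.  858.]
```

View pics/topcrop.png

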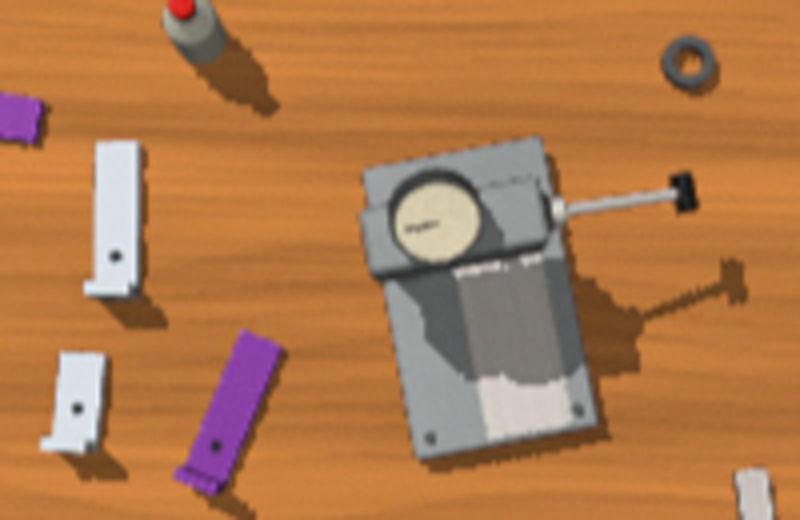

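The crop shows the long white bracket at (118,218), flange at its lower end (115,290), nose up. The short one is at (78,400), and the gauge base corners are at (422,458), (597,425), (541,140) and (363,172). Its length measured 129 mm in both views, so the choice is right. Next I work out the gauge pose and the lever.

```bash
cat >> h.py <<'E'
def fit2(G,W):
    G=np.array(G,float);W=np.array(W,float); g=G.mean(0);w=W.mean(0)
    H=(G-g).T@(W-w); t=np.arctan2(H[0,1]-H[1,0],H[0,0]+H[1,1]); M=np.array([[np.cos(t),-np.sin(t)],[np.sin(t),np.cos(t)]])
    return np.degrees(t),w-M@g,M,(W-w)-(G-g)@M.T
E
python3 - <<'E'
from h import *
b=snap('top'); s=snap('scene')
C=np.array([(422,458),(597,425),(541,140),(363,172)])/4+[160,145]-0.4
G=[(-120,95),(-120,-55),(120,-55),(120,95)]
W=[onz(b,*c,30)[:2] for c in C]
y,o,M,r=fit2(G,W); print('yaw',y,'org',o,'res',np.round(r,1).tolist())
for L in (0,.05,.1,.15,.2):
    p=[40,-46-105*np.cos(L-.4),150+105*np.sin(L-.4)]; w=np.r_[M@p[:2]+o,p[2]]
    print(L,np.round(w),'top',proj(b,w),'scene',proj(s,w))
print('meas top',np.array([683,192])/4+[160,145])
im=cv2.cvtColor(np.asarray(s['color']),cv2.COLOR_RGB2BGR)
cv2.imwrite('pics/sc2.png',cv2.resize(im[140:290,200:400],None,fx=4,fy=4,interpolation=cv2.INTER_CUBIC))
E
```

```text
yaw 12.76817373153171 org [544.68246978 -41.75347039] res [[3.4, -3.5], [0.7, 3.5], [-3.2, 1.1], [-0.9, -1.1]]
0 [ 615. -172.  109.] top [329.34385105 193.74052151] scene [249.41172223 268.2117313 ]
0.05 [ 616. -174.  114.] top [330.14125671 193.38455875] scene [248.87935975 267.49259097]
0.1 [ 616. -176.  119.] top [330.86873576 193.03703067] scene [248.3906781  266.66056896]
0.15 [ 616. -177.  124.] top [331.5238877  192.69883102] scene [247.94759507 265.71653445]
0.2 [ 617. -178.  129.] top [332.10442419 192.37085136] scene [247.55193014 264.66173572]
meas top [330.75 193.  ]
```

View pics/sc2.png

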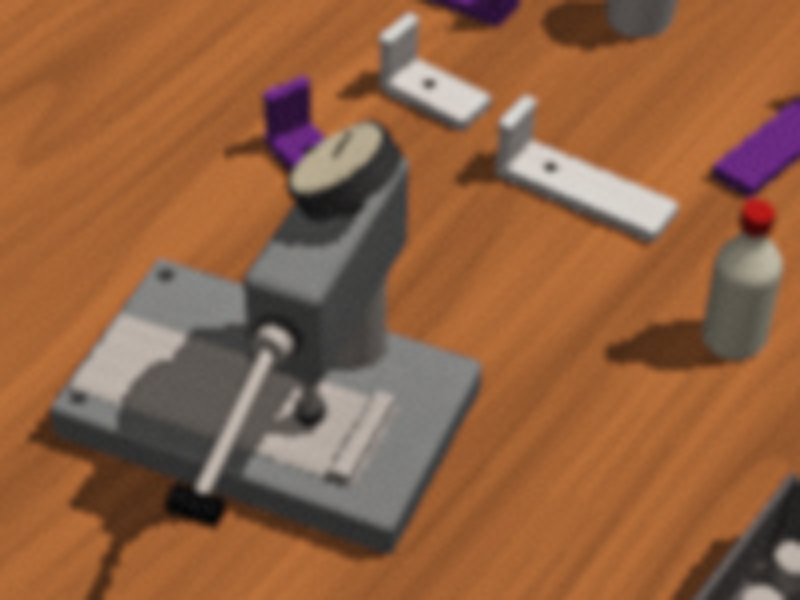

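The scene crop shows the base corners at (55,408), (162,262), (480,370) and (390,530), the handle at (197,503) and the bracket's nose end at (663,225). I'll use both views to tighten the gauge pose, and measure the bracket's axis.

Run:
```python
from h import *
b=snap('top'); s=snap('scene')
G=[(-120,95),(-120,-55),(120,-55),(120,95)]
C=np.array([(422,458),(597,425),(541,140),(363,172)])/4+[160,145]-0.4
D=np.array([(162,262),(55,408),(390,530),(480,370)])/4+[200,140]-.4
W=[onz(b,*c,30)[:2] for c in C]; V=[onz(s,*c,30)[:2] for c in D]
for X,g in ((W,G),(V,G),(W+V,G+G)):
    y,o,M,r=fit2(g,X); print('yaw',y,'org',o,'res',np.round(r,1).tolist())
# bracket top-plate corners: top crop: nose corners (96,142),(141,142); scene: (653,240),(678,207) nose top corners
for u,v in [(96,142),(141,142),(140,295),(94,282)]: print('brk top',np.round(onz(b,u/4+159.6,v/4+144.6,12),0))
for u,v in [(653,240),(678,207),(500,172)]: print('brk scene',np.round(onz(s,u/4+199.6,v/4+139.6,12 ),0))
for u,v in [(500,135),(534,100)]: print('flange scene',np.round(onz(s,u/4+199.6,v/4+139.6,52 ),0))
```

```text
yaw 12.76817373153171 org [544.68246978 -41.75347039] res [[3.4, -3.5], [0.7, 3.5], [-3.2, 1.1], [-0.9, -1.1]]
yaw 11.790913481402479 org [547.30812151 -43.06733784] res [[3.1, -2.5], [2.8, 4.0], [-3.9, 3.4], [-2.0, -4.9]]
yaw 12.28233359851243 org [545.99640194 -42.41090762] res [[1.5, -4.0], [0.0, 3.3], [-4.2, 2.8], [-3.2, 0.4], [5.0, -2.0], [3.4, 4.2], [-2.9, 1.6], [0.3, -6.3]]
brk top [661. 298.  12.]
brk top [662. 261.  12.]
brk top [536. 256.  12.]
brk top [545. 294.  12.]
brk scene [664. 256.  12.]
brk scene [661. 295.  12.]
brk scene [539. 251.  12.]
flange scene [540. 246.  52.]
flange scene [539. 292.  52.]
```

{"name": "drive_tool", "arguments": {
  "rows": [
    [4.24,-1.69,-0.42,0,0,0,1],
    [4.24,-1.69,-0.42,0,0,0,1],
    [4.24,-1.69,-0.42,0,0,0,1],
    [4.24,-1.69,-0.42,0,0,0,1],
    [4.24,-1.69,-0.42,0,0,0,1],
    [4.24,-1.69,-0.42,0,0,0,1],
    [4.24,-1.69,-0.42,0,0,0,1],
    [4.24,-1.69,-0.42,0,0,0,1],
    [4.24,-1.69,-0.42,0,0,0,1],
    [4.24,-1.69,-0.42,0,0,0,1]
  ]
}}

```text
time_s: 1.45
ee_pos: [508.7, -258.5, 247.9]
ee_rot: [180.0, -0.0, 14.8]
contact_force: [-0.2, -0.2, -0.5]
finger_gap: 93.5
gripper_force: 0.0
```

{"name": "drive_tool", "arguments": {
  "rows": [
    [4.24,-1.69,-0.42,0,0,0,1],
    [4.24,-1.69,-0.42,0,0,0,1],
    [4.24,-1.69,-0.42,0,0,0,1],
    [0,0,0,0,0,-8.5,1],
    [0,0,0,0,0,-8.5,1],
    [0,0,0,0,0,-8.5,1],
    [0,0,0,0,0,-8.5,1],
    [0,0,0,0,0,-8.5,1],
    [0,0,0,0,0,-8.5,1],
    [0,0,0,0,0,-8.5,1]
  ]
}}

```text
time_s: 2.45
ee_pos: [617.4, -178.2, 260.0]
ee_rot: [-180.0, 0.0, 74.7]
contact_force: [0.1, -0.7, 0.2]
finger_gap: 94.2
gripper_force: 0.0
```

{"name": "drive_tool", "arguments": {
  "rows": [
    [0,0,0,0,0,-8.5,1],
    [0,0,0,0,0,-8.5,1],
    [0,0,0,0,0,-8.5,1],
    [0,0,0,0,0,-2.5,1],
    [0,0,0,0,0,0,1],
    [0,0,0,0,0,0,1]
  ]
}}

```text
time_s: 3.05
ee_pos: [617.4, -178.3, 260.0]
ee_rot: [-180.0, 0.0, 102.3]
contact_force: [-0.1, -0.2, -0.1]
finger_gap: 93.9
gripper_force: 0.0
```

Run:
```python
from h import *
w=snap('wrist','w2.png')
print(np.round(w['pose'],2).tolist())
print(proj(w,[617,-176.5,119],True))
```

```text
[[0.98, 0.21, 0.05, 601.72], [0.21, -0.95, -0.25, -106.57], [0.0, 0.25, -0.97, 440.1], [0.0, 0.0, 0.0, 1.0]]
[279.19105195 196.12728505]
```

View pics/w2.png

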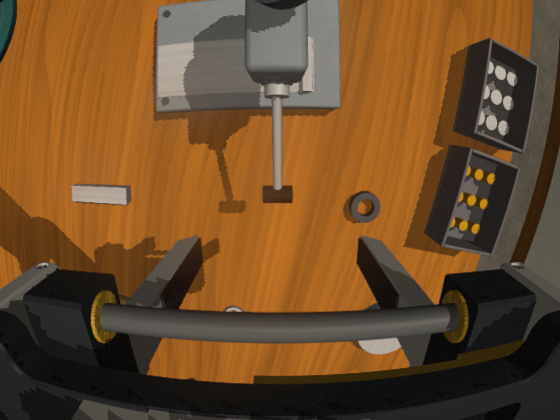

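The wrist view shows the handle at (278,194), within 2 px of the prediction, and the base's -y edge running from (157,109) to (340,107). I measure both.

Run:
```python
from h import *
w=snap('wrist'); im=np.asarray(w['color']).astype(int)
m=np.zeros(im.shape[:2],np.uint8); sub=im[175:215,255:300]; m[175:215,255:300]=((sub.max(2)<75)).astype(np.uint8)
k=max(cv2.findContours(m,0,1)[0],key=cv2.contourArea); r=cv2.minAreaRect(k); print('handle',r)
for z in (114,119,124): print(z,np.round(onz(w,*r[0],z+3,True),1))
hsv=cv2.cvtColor(im.astype(np.uint8),cv2.COLOR_RGB2HSV)
# -y edge: per column, lowest grey pixel between rows 90..125
pts=[]
for u in list(range(162,205,4))+list(range(310,336,4)):
    col=hsv[85:125,u]; g=np.where(col[:,1]<70)[0]
    if len(g): pts.append((u,85+g.max()+.5))
P=np.array([onz(w,*p,28,True)[:2] for p in pts]); vx,vy,x0,y0=cv2.fitLine(P.astype(np.float32),cv2.DIST_HUBER,0,.01,.01).ravel()
print(pts); print('yaw',np.degrees(np.arctan2(vy,vx)),'pt',x0,y0)
# front and back base corners
for v in (90,100):
    row=hsv[v,140:350,1]; g=np.where(row<70)[0]; a,b=140+g.min(),140+g.max()+1
    print(v,a,b,np.round(onz(w,a,v,30,True),1),np.round(onz(w,b,v,30,True),1))
```

```text
handle ((278.5, 194.0), (14.0, 25.0), 90.0)
114 [ 615.9 -174.9  117. ]
119 [ 615.7 -173.9  122. ]
124 [ 615.5 -172.8  127. ]
[(162, np.float64(111.5)), (166, np.float64(110.5)), (170, np.float64(110.5)), (174, np.float64(110.5)), (178, np.float64(110.5)), (182, np.float64(110.5)), (186, np.float64(110.5)), (190, np.float64(109.5)), (194, np.float64(109.5)), (198, np.float64(108.5)), (202, np.float64(109.5)), (310, np.float64(107.5)), (314, np.float64(107.5)), (318, np.float64(107.5)), (322, np.float64(107.5)), (326, np.float64(108.5)), (330, np.float64(108.5)), (334, np.float64(108.5))]
yaw 12.2379265 pt 543.6337 -96.31784
90 156 341 [434.2 -90.4  30. ] [667.9 -45.2  30. ]
100 156 341 [ 436.9 -103.5   30. ] [670.7 -57.8  30. ]
```

{"name": "drive_tool", "arguments": {
  "rows": [
    [0.4,-0.1,4,0,0,0,0.7],
    [0,0,4,0,0,0,0.7],
    [0,0,4,0,0,0,0.7],
    [0,0,3,0,0,0,0.7],
    [0,0,1,0,0,0,0.6],
    [0,0,0,0,0,0,0.5]
  ],
  "newtons": 12
}}

```text
time_s: 3.75
ee_pos: [614.5, -174.2, 98.2]
ee_rot: [-179.8, -0.1, 102.3]
contact_force: [0.5, -0.4, -0.2]
finger_gap: 53.3
gripper_force: 0.0
```

{"name": "drive_tool", "arguments": {
  "rows": [
    [0,0,0,0,0,0,0],
    [0,0,0,0,0,0,0],
    [0,0,0,0,0,0,0],
    [0,0,0,0,0,0,0],
    [0,0,0,0,0,0,0],
    [0,0,0,0,0,0,0]
  ]
}}

```text
time_s: 4.35
ee_pos: [614.7, -175.2, 101.3]
ee_rot: [-179.9, 0.0, 102.3]
contact_force: [-5.3, -0.8, 2.5]
finger_gap: 30.1
gripper_force: 12.0
```

{"name": "drive_tool", "arguments": {
  "rows": [
    [-0.15,-0.1,-0.6,0,0,0,0],
    [-0.15,0,-0.6,0,0,0,0],
    [-0.1,0,-0.6,0,0,0,0],
    [-0.1,0,-0.6,0,0,0,0],
    [0,0,-0.6,0,0,0,0],
    [0,0,-0.6,0,0,0,0],
    [0.1,0,-0.6,0,0,0,0],
    [0.1,0,-0.6,0,0,0,0],
    [0.15,0,-0.6,0,0,0,0],
    [0.15,0,-0.6,0,0,0,0]
  ],
  "newtons": 15
}}

```text
time_s: 5.35
ee_pos: [614.7, -175.5, 161.0]
ee_rot: [180.0, 0.1, 102.3]
contact_force: [-0.6, -2.3, -3.7]
finger_gap: 29.7
gripper_force: 15.0
```

{"name": "drive_tool", "arguments": {
  "rows": [
    [0.25,0,-0.55,0,0,0,0],
    [0.25,0,-0.55,0,0,0,0],
    [0.25,0,-0.55,0,0,0,0],
    [0.3,0,-0.55,0,0,0,0],
    [0,0,0,0,0,0,0]
  ]
}}

```text
time_s: 5.85
ee_pos: [612.4, -164.8, 184.2]
ee_rot: [179.9, 0.1, 102.3]
contact_force: [-1.8, -3.6, 2.6]
finger_gap: 29.9
gripper_force: 15.0
```

{"name": "drive_tool", "arguments": {
  "rows": [
    [0.15,0,-0.25,0,0,0,0],
    [0.15,0,-0.25,0,0,0,0],
    [0,0,0,0,0,0,0]
  ]
}}

```text
time_s: 6.15
ee_pos: [611.8, -162.4, 188.1]
ee_rot: [180.0, 0.1, 102.3]
contact_force: [-2.5, -4.2, 0.1]
finger_gap: 29.7
gripper_force: 15.0
```

{"name": "drive_tool", "arguments": {
  "rows": [
    [0.1,0,-0.2,0,0,0,0],
    [0.1,0,-0.2,0,0,0,0],
    [0,0,0,0,0,0,0]
  ]
}}

```text
time_s: 6.45
ee_pos: [611.3, -160.0, 191.6]
ee_rot: [180.0, 0.1, 102.3]
contact_force: [-1.4, -4.7, -0.1]
finger_gap: 30.0
gripper_force: 15.0
```

{"name": "drive_tool", "arguments": {
  "rows": [
    [0,0,-0.3,0,0,0,0],
    [0,0,-0.3,0,0,0,0],
    [0,0,0,0,0,0,0]
  ]
}}

```text
time_s: 6.75
ee_pos: [610.7, -157.2, 196.2]
ee_rot: [-179.9, -0.3, 102.4]
contact_force: [-2.2, 3.7, -5.0]
finger_gap: 29.7
gripper_force: 15.0
```

Run:
```python
from h import *
a=snap('scene'); print(arm.get_state()['contact_force'],arm.get_state()['ee_pos'])
im=cv2.cvtColor(np.asarray(a['color']),cv2.COLOR_RGB2BGR)
cv2.imwrite('pics/sc3.png',cv2.resize(im[160:290,190:350],None,fx=5,fy=4.6))
```

```text
[-1.56254761  4.14198972 -4.83774914] [ 610.65601863 -157.29880814  196.1845686 ]
```

{"name": "drive_tool", "arguments": {
  "rows": [
    [0,0,-0.3,0,0,0,0],
    [0,0,0,0,0,0,0]
  ]
}}

```text
time_s: 7.0
ee_pos: [610.4, -156.4, 198.3]
ee_rot: [-179.9, -0.4, 102.5]
contact_force: [-2.4, 6.8, -8.3]
finger_gap: 29.9
gripper_force: 15.0
```

{"name": "drive_tool", "arguments": {
  "rows": [
    [0,0,-0.3,0,0,0,0],
    [0,0,0,0,0,0,0]
  ]
}}

```text
time_s: 7.2
ee_pos: [610.3, -156.2, 198.9]
ee_rot: [-179.7, -0.5, 102.5]
contact_force: [-0.8, 6.1, -13.1]
finger_gap: 29.7
gripper_force: 15.0
```

The force climbed to 13 N while the motion stalled, so this is the end stop. I'll open, back up and verify.

{"name": "drive_tool", "arguments": {
  "rows": [
    [0,0,0,0,0,0,0.7],
    [0,0,0,0,0,0,0.7],
    [0,0,0,0,0,0,0.7],
    [0,0,0,0,0,0,0.7],
    [0,0,-2,0,0,0,0.7],
    [0,0,-4,0,0,0,0.7],
    [0,0,-4,0,0,0,0.7]
  ]
}}

```text
time_s: 7.9
ee_pos: [610.8, -159.8, 304.1]
ee_rot: [-180.0, -0.0, 102.3]
contact_force: [-0.1, -0.6, 0.1]
finger_gap: 65.7
gripper_force: 0.0
```

Run:
```python
from h import *
w=snap('wrist','w3.png'); t=snap('top')
y=np.radians(12.25);M=np.array([[np.cos(y),-np.sin(y)],[np.sin(y),np.cos(y)]]);o=np.array([545.8,-41.5])
for L in (.8,.9,.95,1.0):
    p=[40,-46-105*np.cos(L-.4),150+105*np.sin(L-.4)]; q=np.r_[M@p[:2]+o,p[2]]
    print(L,np.round(q),'wrist',proj(w,q,True),'top',proj(t,q))
im=np.asarray(w['color']).astype(int); print(arm.get_state()['ee_pos'])
```

```text
0.8 [ 615. -172.  191.] wrist [280.89817883 218.281165  ] top [332.75044952 189.56797163]
0.9 [ 614. -168.  200.] wrist [280.95868696 216.40977502] top [331.60852072 189.33524765]
0.95 [ 614. -165.  205.] wrist [280.99051867 214.99253997] top [330.90551239 189.24953553]
1.0 [ 613. -163.  209.] wrist [281.02332088 213.23711474] top [330.11581098 189.18486987]
[ 613.16290115 -160.59316285  312.13570348]
```

View pics/w3.png

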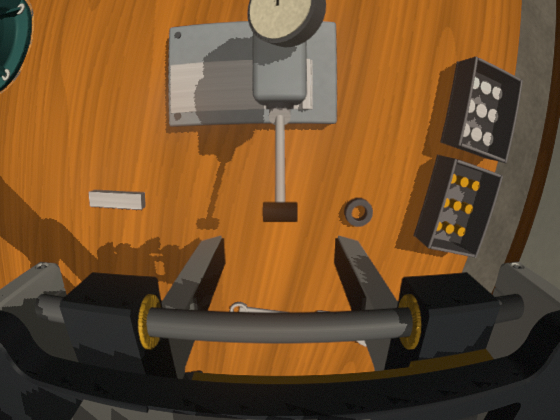

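The handle is at (280,212), matching lever ≈ 1.0, so the lever is fully up and stays. Now to the bracket. I'll use yaw ≈ 182° so the camera stays clear of the head later.

{"name": "drive_tool", "arguments": {
  "rows": [
    [4.39,0.24,0,0,0,0,1],
    [4.39,0.24,0,0,0,0,1],
    [4.39,0.24,0,0,0,0,1],
    [4.39,0.24,0,0,0,0,1],
    [4.39,0.24,0,0,0,0,1],
    [4.39,0.24,0,0,0,0,1],
    [4.39,0.24,0,0,0,0,1],
    [4.39,0.24,0,0,0,0,1],
    [4.39,0.24,0,0,0,0,1],
    [4.39,0.24,0,0,0,0,1]
  ]
}}

```text
time_s: 9.0
ee_pos: [540.6, 275.9, 303.1]
ee_rot: [179.9, 0.0, 102.3]
contact_force: [0.8, -0.0, -0.5]
finger_gap: 94.1
gripper_force: 0.0
```

{"name": "drive_tool", "arguments": {
  "rows": [
    [0,0,0.8,0,0,-8,1],
    [0,0,0.8,0,0,-8,1],
    [0,0,0.8,0,0,-8,1],
    [0,0,0.8,0,0,-8,1],
    [0,0,0.8,0,0,-8,1],
    [0,0,0.8,0,0,-8,1],
    [0,0,0.8,0,0,-8,1],
    [0,0,0.8,0,0,-8,1],
    [0,0,0.8,0,0,-8,1],
    [0,0,0.8,0,0,-8,1]
  ]
}}

```text
time_s: 10.0
ee_pos: [541.0, 274.2, 222.6]
ee_rot: [-180.0, 0.0, -177.4]
contact_force: [0.2, -0.1, 0.4]
finger_gap: 94.0
gripper_force: 0.0
```

{"name": "drive_tool", "arguments": {
  "rows": [
    [0,0,0,0,0,0,1],
    [0,0,0,0,0,0,1]
  ]
}}

```text
time_s: 10.2
ee_pos: [541.0, 274.2, 223.0]
ee_rot: [-180.0, -0.0, -177.8]
contact_force: [-0.8, -0.2, -0.3]
finger_gap: 94.3
gripper_force: 0.0
```

Run:
```python
from h import *
w=snap('wrist','w4.png'); print(arm.get_state()['ee_pos'],arm.get_state()['ee_rot'])
print(proj(w,[598,275,12],True))
```

```text
[541.15926312 274.32751657 223.45406085] [ 1.79991170e+02  4.51775393e-02 -1.77822512e+02]
[277.94966957 229.26333797]
```

View pics/w4.png

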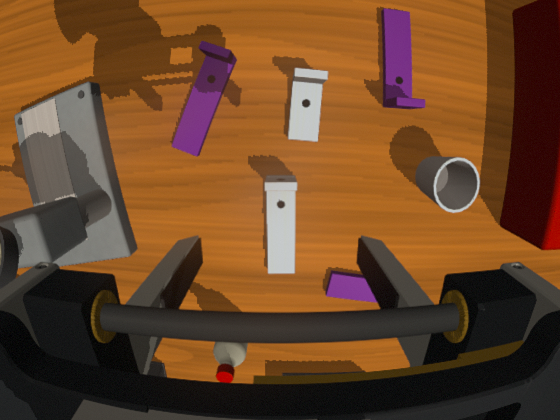

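The wrist view shows the long white bracket with its flange at (281,183) and nose edge at row 272, nothing in the way of the fingers. I measure its axis and ends.

Run:
```python
from h import *
w=snap('wrist'); hsv=cv2.cvtColor(np.asarray(w['color']),cv2.COLOR_RGB2HSV)
m=((hsv[...,1]<45)&(hsv[...,2]>100)).astype(np.uint8)
L=[];Rr=[]
for v in range(215,266,5):
    g=np.where(m[v,245:320])[0]; L.append(onz(w,245+g.min(),v,12,True)); Rr.append(onz(w,245+g.max()+1,v,12,True))
L=np.array(L);Rr=np.array(Rr); C=(L+Rr)/2; p=np.polyfit(C[:,0],C[:,1],1); print('yaw',np.degrees(np.arctan(p[0])),'width',(Rr-L)[:,1].round(1))
g=np.where(m[240:300,280])[0]; n=onz(w,280,240+g.max()+1,12,True)
g2=np.where(m[150:240,272])[0]; print(150+g2.min()); f=onz(w,272,150+g2.min(),0,True); ft=onz(w,272,150+g2.min(),52,True)
print('nose',n,'flange back if z0/52',f,ft,'axis y at nose',np.polyval(p,n[0]),'at x-120',np.polyval(p,n[0]-120))
```

```text
yaw 2.7212943322725165 width [36.3 35.2 35.4 35.5 35.7 35.9 36.1 36.3 36.5 35.4 36.9]
182
nose [660.02328229 280.20781482  12.        ] flange back if z0/52 [5.40248443e+02 2.65496675e+02 5.68434189e-14] [530.91402155 266.30353915  52.        ] axis y at nose 281.89744027786213 at x-120 276.1936852163585
```

{"name": "drive_tool", "arguments": {
  "rows": [
    [0,0.1,4.5,0,0,-0.5,1],
    [0,0,4.5,0,0,0,1],
    [0,0,4.5,0,0,0,0.8],
    [0,0,4,0,0,0,0.7],
    [0,0,3,0,0,0,0.6],
    [0,0,1.3,0,0,0,0.55],
    [0,0,0,0,0,0,0.5],
    [0,0,0,0,0,0,0.5]
  ],
  "newtons": 30
}}

```text
time_s: 11.1
ee_pos: [542.3, 275.9, 7.0]
ee_rot: [180.0, 0.2, -177.2]
contact_force: [0.2, 0.4, 0.7]
finger_gap: 49.6
gripper_force: 0.0
```

{"name": "drive_tool", "arguments": {
  "rows": [
    [0,0,0,0,0,0,0],
    [0,0,0,0,0,0,0],
    [0,0,0,0,0,0,0],
    [0,0,0,0,0,0,0],
    [0,0,0,0,0,0,0]
  ]
}}

```text
time_s: 11.6
ee_pos: [542.5, 275.9, 7.6]
ee_rot: [179.9, 0.2, -177.2]
contact_force: [0.6, -0.9, 5.6]
finger_gap: 35.6
gripper_force: 30.0
```

{"name": "drive_tool", "arguments": {
  "rows": [
    [0,0,0,0,0,0,0],
    [0,0,-0.5,0,0,0,0],
    [0,0,-1.5,0,0,0,0],
    [0,0,-3,0,0,0,0],
    [0,0,-3.5,0,0,0,0],
    [0,0,-1.5,0,0,0,0],
    [0,0,0,0,0,0,0]
  ],
  "newtons": 45
}}

```text
time_s: 12.3
ee_pos: [542.7, 276.1, 108.6]
ee_rot: [179.9, 0.4, -177.2]
contact_force: [0.5, 0.4, -3.0]
finger_gap: 35.5
gripper_force: 45.0
```

{"name": "drive_tool", "arguments": {
  "rows": [
    [2,0.1,0,0,0,0,0],
    [3.5,0.2,0,0,0,0,0],
    [4,0.2,0,0,0,0,0],
    [4,0.2,0,0,0,0,0],
    [3,0.1,0,0,0,0,0],
    [0,-2,0,0,0,0,0],
    [0,-4,0,0,0,0,0],
    [0,-4,0,0,0,0,0],
    [0,-4,0,0,0,0,0],
    [0,-4,0,0,0,0,0]
  ]
}}

```text
time_s: 13.3
ee_pos: [382.9, 94.0, 102.9]
ee_rot: [-180.0, -0.2, -177.1]
contact_force: [1.4, -0.6, -2.5]
finger_gap: 35.5
gripper_force: 45.0
```

{"name": "drive_tool", "arguments": {
  "rows": [
    [0,-4,0,0,0,0,0],
    [0,-4,0,0,0,0,0],
    [0,-4,0,0,0,0,0],
    [0,-3,0,0,0,0,0],
    [0,-1.5,0,0,0,0,0],
    [0,0,0,0,0,-3,0],
    [0,0,0,0,0,-3.5,0],
    [0,0,0,0,0,-3,0],
    [0,0,0,0,0,0,0],
    [0,0,0,0,0,0,0]
  ]
}}

```text
time_s: 14.3
ee_pos: [391.8, -69.1, 103.7]
ee_rot: [179.9, -0.1, -167.7]
contact_force: [0.8, -0.8, -2.0]
finger_gap: 35.5
gripper_force: 45.0
```

Run:
```python
from h import *
w=snap('wrist','w5.png'); s=arm.get_state(); print(s['ee_pos'],s['ee_rot'],s['contact_force'],s['finger_gap'])
```

```text
[392.04244269 -69.1110028  103.98859903] [ 1.79946133e+02 -1.05941065e-01 -1.67719542e+02] [ 0.46367367 -0.19294781 -3.03604161] 35.65644443006407
```

View pics/w5.png

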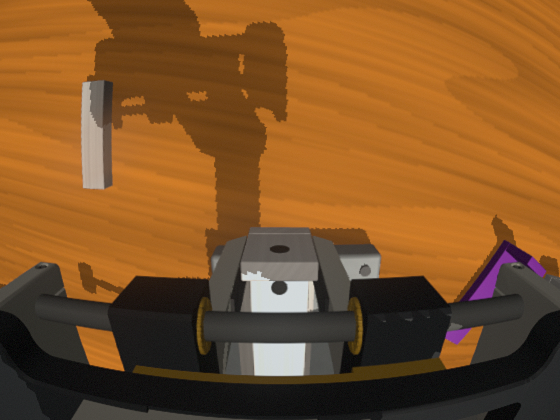

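The bracket is still held: flange at (281,255), plate running ahead under the gripper. From here the wrist camera can't see the gauge, so I refine the gauge's centreline from the work-face edges already seen in the fixed views.

```bash
python3 - <<'E'
from h import *
t=snap('top'); a=cv2.imread('pics/top1.png').astype(int); s=snap('scene')
e=np.array([.9772,.2122]);n=np.array([-.2122,.9772])
f=lambda p:(np.round(np.dot(p[:2],e),1),np.round(np.dot(p[:2],n),1))
T=lambda u,v,z=30:f(onz(t,u/4+159.6,v/4+144.6,z)); S=lambda u,v,z=30:f(onz(s,u/4+199.6,v/4+139.6,z))
print('top face front L,R (x-120,y35/-35):',T(487,440),T(571,424))
print('top face upper L,R :',T(455,268),T(543,262))
print('scene face front +y,-y:',S(130,315),S(74,393))
print('scene stop lower ends', S(383,393),S(330,478))
print('holes top (-x,+y),( -x,-y)',T(431,438),T(578,410),' scene',S(165,274),S(78,397))
# wrist w2 view: work face edges rows at column 180..  via stored picture
E
python3 - <<'E'
import cv2,numpy as np
a=cv2.imread('pics/top1.png'); g=cv2.cvtColor(a,cv2.COLOR_BGR2GRAY)
for v in (246,249): print(v,g[v,270:310].tolist())
E
```

```text
top face front L,R (x-120,y35/-35): (np.float64(409.7), np.float64(-120.3)) (np.float64(409.9), np.float64(-188.8))
top face upper L,R : (np.float64(550.5), np.float64(-120.4)) (np.float64(542.3), np.float64(-191.4))
scene face front +y,-y: (np.float64(413.1), np.float64(-117.9)) (np.float64(413.6), np.float64(-193.0))
scene stop lower ends (np.float64(594.3), np.float64(-112.1)) (np.float64(592.5), np.float64(-188.7))
holes top (-x,+y),( -x,-y) (np.float64(419.4), np.float64(-76.6)) (np.float64(419.8), np.float64(-196.5))  scene (np.float64(416.3), np.float64(-74.7)) (np.float64(417.6), np.float64(-194.9))
246 [158, 159, 156, 156, 156, 157, 158, 155, 156, 155, 182, 205, 208, 205, 203, 205, 207, 207, 205, 203, 203, 205, 206, 205, 204, 202, 205, 206, 206, 205, 199, 199, 172, 118, 105, 122, 151, 156, 105, 73]
249 [158, 158, 159, 156, 155, 157, 155, 156, 156, 154, 163, 200, 210, 205, 205, 204, 207, 208, 205, 204, 205, 203, 207, 208, 204, 202, 203, 205, 207, 207, 203, 202, 197, 160, 133, 130, 151, 151, 140, 81]
```

{"name": "drive_tool", "arguments": {
  "rows": [
    [0,-0.45,1.5,0,0,0,0],
    [0,0,2.5,0,0,0,0],
    [0,0,1.8,0,0,0,0],
    [0,0,0,0,0,0,0],
    [0,0,0,0,0,0,0]
  ]
}}

```text
time_s: 14.95
ee_pos: [393.7, -73.7, 47.2]
ee_rot: [180.0, -0.0, -167.7]
contact_force: [1.0, -0.2, -2.2]
finger_gap: 36.0
gripper_force: 45.0
```

Run:
```python
from h import *
st=arm.get_state(); p=st['ee_pos']; print(p,st['ee_rot'],st['contact_force'],p[0]*.9772+p[1]*.2122,-p[0]*.2122+p[1]*.9772)
t=snap('top');s=snap('scene')
A=cv2.cvtColor(np.asarray(t['color']),cv2.COLOR_RGB2BGR)[170:270,225:345];B=cv2.cvtColor(np.asarray(s['color']),cv2.COLOR_RGB2BGR)[190:290,180:330]
cv2.imwrite('pics/x1.png',np.hstack([cv2.resize(A,(400,400)),cv2.resize(B,(400,400))]))
```

```text
[393.71426055 -73.71800755  47.2478391 ] [ 1.79998287e+02 -1.61983444e-02 -1.67675423e+02] [ 1.01727538 -0.23983517 -2.20882945] 369.09461421009905 -155.5834030660991
```

{"name": "drive_tool", "arguments": {
  "rows": [
    [-1,0,0.2,0,0,0,0],
    [-1.5,0,0.2,0,0,0,0],
    [-1.5,0,0,0,0,0,0],
    [-1.5,0,0,0,0,0,0],
    [-1.5,0,0,0,0,0,0],
    [-1,0,0,0,0,0,0],
    [-0.7,0,0,0,0,0,0],
    [-0.3,0,0,0,0,0,0],
    [0,0,0,0,0,0,0],
    [0,0,0,0,0,0,0]
  ]
}}

```text
time_s: 16.05
ee_pos: [481.2, -54.6, 43.0]
ee_rot: [180.0, -0.0, -167.7]
contact_force: [-0.9, -0.9, -2.9]
finger_gap: 35.5
gripper_force: 45.0
```

Run:
```python
from h import *
st=arm.get_state(); p=st['ee_pos']; print(p,st['ee_rot'],st['contact_force'],p[0]*.9772+p[1]*.2122,-p[0]*.2122+p[1]*.9772)
t=snap('top');s=snap('scene')
A=cv2.cvtColor(np.asarray(t['color']),cv2.COLOR_RGB2BGR)[170:270,225:325];B=cv2.cvtColor(np.asarray(s['color']),cv2.COLOR_RGB2BGR)[185:285,205:335]
cv2.imwrite('pics/x1.png',np.hstack([cv2.resize(A,(350,350),interpolation=2),cv2.resize(B,(450,350),interpolation=2)]))
```

```text
[481.22978342 -54.60484589  42.97230249] [ 1.79999070e+02 -3.11460086e-02 -1.67678472e+02] [-0.87022662 -0.90219464 -2.87211323] 458.670596059137 -155.47681544200225
```

View pics/x1.png

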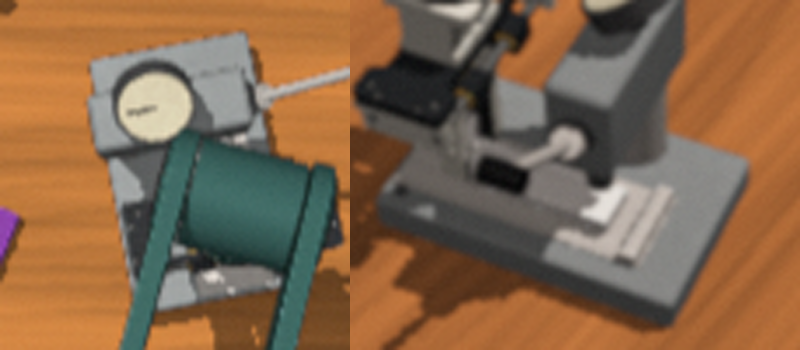

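The right half shows the bracket's white nose at about (610,205), under the foot and short of the stop, which runs from (670,190) to (625,260). It lies well in line. I measure its lateral position relative to the stop numerically.

Run:
```python
from h import *
s=snap('scene'); im=np.asarray(s['color']); 
e=np.array([.9772,.2122]);n=np.array([-.2122,.9772])
m=(im.min(2)>205).astype(np.uint8); m[:225]=0;m[:,:260]=0;m[265:]=0;m[:,310:]=0
ks=cv2.findContours(m,0,1)[0]
for k in ks:
    if cv2.contourArea(k)>8:
        q=cv2.approxPolyDP(k,1.2,True)[:,0]; print(cv2.contourArea(k))
        for u,v in q: p=onz(s,u,v,47)[:2]; print((u,v),np.round([p@e-523.4,p@n+155.2],1))
print(im[232:262:2,270:304:2].min(2))
```

```text
22.5
(np.int32(283), np.int32(239)) [50.1 13.4]
(np.int32(279), np.int32(240)) [42.4  6.3]
(np.int32(274), np.int32(245)) [ 38.  -13.6]
(np.int32(278), np.int32(246)) [ 48.4 -12.4]
[[ 57  52  50  50  52  60  90  95  99  99 113 127 135 138 138 139 135]
 [113  86  47  47  49  69 130 136 135 136 137 137 134 138 138 136 137]
 [115 107  46  32  33  76 157 154 143 137 132 134 136 136 134 137 134]
 [114 111  94  62  73 157 204 188 175 163 153 138 166 160 143 138 134]
 [115 112 133 176 202 212 214 176 172 174 168 152 172 174 139 134 135]
 [113 113 114 168 215 218 192 149 172 173 156 163 176 150 142 136 132]
 [113 150 174 212 217 209 151 165 170 167 153 174 169 131 133 133 133]
 [ 97 168 200 216 215 170 150 170 171 144 163 175 145 139 135 135 135]
 [ 84  87 106 138 171 144 169 173 153 160 178 162 141 142 133 135 134]
 [113  95  89  85 103 159 172 166 143 173 176 139 139 135 132 134 133]
 [170 142 120 120 156 174 172 154 163 178 154 131 136 134 132 131 132]
 [166 167 169 170 176 176 164 147 177 170 139 140 133 134 130 133 133]
 [137 135 148 162 168 171 156 169 181 150 145 135 130 134 132 131 134]
 [136 134 131 133 132 137  91 111 146 133 136 131 130 132 132 130 132]
 [135 135 134 134 132 120  95  78  94 130 132 133 130 130 131 134 132]]
```

Run:
```python
from h import *
s=snap('scene'); e=np.array([.9772,.2122]);n=np.array([-.2122,.9772])
g=cv2.cvtColor(np.asarray(s['color']),cv2.COLOR_RGB2GRAY)
up=cv2.resize(g[228:268,264:304],None,fx=2,fy=2,interpolation=cv2.INTER_CUBIC)
for u,v,z in [(283.5,237.5,47),(278.5,247.5,47),(283.5,238.5,47),(278.3,246.5,47)]:
    p=onz(s,u,v,z)[:2]; print(np.round([p@e-523.4,p@n+155.2],1))
# stop top-front edge ends predicted and face lower edge, for comparing with picture
o=e*523.4-n*155.2
for x,y,z in [(70,35,30),(70,-35,30),(70,35,40),(70,-35,40),(80,35,40),(80,-35,40),(59,18,47),(59,-18,47)]:
    print((x,y,z),np.round(proj(s,np.r_[o+e*x+n*y,z]),1))
print(g[228:266:1,276:304])
```

```text
[49.2 18.5]
[ 51.6 -16.3]
[50.5 15.4]
[ 49.8 -13.6]
(70, 35, 30) [293.7 239.9]
(70, -35, 30) [282.2 259.6]
(70, 35, 40) [293.7 237.4]
(70, -35, 40) [282.1 257.1]
(80, 35, 40) [297.4 238.6]
(80, -35, 40) [285.8 258.4]
(59, 18, 47) [287.  238.8]
(59, -18, 47) [280.9 248.9]
[[ 52  52  50 ... 138 138 137]
 [ 52  53  53 ... 136 139 139]
 [ 50  51  53 ... 138 139 136]
 ...
 [130 132 135 ... 133 117  92]
 [111 116 124 ... 123 103  82]
 [ 79  90 103 ... 116  90  71]]
```

Nose centred to within about 1 mm, with some 16–20 mm still to go. I advance, set it down by feel, then push home.

{"name": "drive_tool", "arguments": {
  "rows": [
    [-0.6,0,0.1,0,0,0,0],
    [-0.6,0,0.1,0,0,0,0],
    [0,0,0.1,0,0,0,0],
    [0,0,0,0,0,0,0],
    [0,0,0,0,0,0,0]
  ]
}}

```text
time_s: 16.75
ee_pos: [493.2, -52.0, 39.9]
ee_rot: [180.0, -0.0, -167.7]
contact_force: [-0.0, -0.6, -2.3]
finger_gap: 35.6
gripper_force: 45.0
```

{"name": "drive_tool", "arguments": {
  "rows": [
    [0,0,0.1,0,0,0,0],
    [0,0,0.1,0,0,0,0],
    [0,0,0,0,0,0,0]
  ]
}}

```text
time_s: 17.05
ee_pos: [493.3, -52.0, 38.1]
ee_rot: [-180.0, 0.0, -167.7]
contact_force: [-0.6, 0.1, -2.2]
finger_gap: 35.8
gripper_force: 45.0
```

{"name": "drive_tool", "arguments": {
  "rows": [
    [0,0,0.08,0,0,0,0],
    [0,0,0,0,0,0,0]
  ]
}}

```text
time_s: 17.25
ee_pos: [493.4, -52.1, 37.8]
ee_rot: [-180.0, 0.0, -167.7]
contact_force: [-1.7, -0.1, 0.5]
finger_gap: 35.2
gripper_force: 45.0
```

{"name": "drive_tool", "arguments": {
  "rows": [
    [0,0,0.08,0,0,0,0],
    [0,0,0,0,0,0,0]
  ]
}}

```text
time_s: 17.45
ee_pos: [493.5, -52.2, 37.5]
ee_rot: [-180.0, 0.0, -167.7]
contact_force: [-3.8, -0.2, 4.3]
finger_gap: 35.9
gripper_force: 45.0
```

{"name": "drive_tool", "arguments": {
  "rows": [
    [-0.1,0,-0.08,0,0,0,0],
    [-0.1,0,0,0,0,0,0],
    [0,0,0,0,0,0,0]
  ]
}}

```text
time_s: 17.75
ee_pos: [495.6, -51.7, 37.6]
ee_rot: [-180.0, 0.0, -167.7]
contact_force: [-3.7, -0.2, 4.5]
finger_gap: 35.7
gripper_force: 45.0
```

{"name": "drive_tool", "arguments": {
  "rows": [
    [-0.15,0,0,0,0,0,0],
    [0,0,0,0,0,0,0]
  ]
}}

```text
time_s: 17.95
ee_pos: [497.0, -51.4, 37.5]
ee_rot: [-180.0, 0.0, -167.7]
contact_force: [-3.4, -0.9, 4.5]
finger_gap: 35.6
gripper_force: 45.0
```

{"name": "drive_tool", "arguments": {
  "rows": [
    [-0.15,0,0,0,0,0,0],
    [0,0,0,0,0,0,0]
  ]
}}

```text
time_s: 18.15
ee_pos: [497.6, -51.3, 37.6]
ee_rot: [-180.0, -0.1, -167.7]
contact_force: [-7.7, -1.6, 6.9]
finger_gap: 35.6
gripper_force: 45.0
```

{"name": "drive_tool", "arguments": {
  "rows": [
    [-0.15,0,0,0,0,0,0],
    [0,0,0,0,0,0,0]
  ]
}}

```text
time_s: 18.35
ee_pos: [497.7, -51.4, 37.5]
ee_rot: [-180.0, -0.3, -167.7]
contact_force: [-11.1, -3.5, 9.2]
finger_gap: 35.5
gripper_force: 45.0
```

{"name": "drive_tool", "arguments": {
  "rows": [
    [0,0,0,0,0,0,0.5],
    [0,0,0,0,0,0,0.5],
    [0,0,0,0,0,0,0.5],
    [0,0,0,0,0,0,0.5]
  ]
}}

```text
time_s: 18.75
ee_pos: [500.0, -50.4, 37.0]
ee_rot: [180.0, 0.0, -167.7]
contact_force: [-0.0, 0.1, -0.7]
finger_gap: 46.8
gripper_force: 0.0
```

{"name": "drive_tool", "arguments": {
  "rows": [
    [0,0,-0.3,0,0,0,0.55],
    [1.5,0,0,0,0,0,0.55],
    [2.5,0,0,0,0,0,0.55],
    [0,0,0,0,0,0,0],
    [0,0,0,0,0,0,0],
    [0,0,0,0,0,0,0],
    [0,0,0,0,0,0,0],
    [0,0,0,0,0,0,0],
    [0,0,0,0,0,0,0]
  ],
  "newtons": 20
}}

```text
time_s: 19.65
ee_pos: [461.0, -59.1, 40.2]
ee_rot: [-180.0, -0.0, -167.7]
contact_force: [-0.1, 0.3, 0.9]
finger_gap: 7.0
gripper_force: 0.0
```

{"name": "drive_tool", "arguments": {
  "rows": [
    [-0.5,0,0,0,0,0,0],
    [-0.5,0,0,0,0,0,0],
    [0,0,0,0,0,0,0]
  ]
}}

```text
time_s: 19.95
ee_pos: [471.2, -56.9, 40.3]
ee_rot: [-180.0, 0.0, -167.7]
contact_force: [0.3, 0.7, -0.4]
finger_gap: 0.5
gripper_force: 0.0
```

{"name": "drive_tool", "arguments": {
  "rows": [
    [-0.3,0,0,0,0,0,0],
    [0,0,0,0,0,0,0]
  ]
}}

```text
time_s: 20.15
ee_pos: [473.6, -56.3, 40.2]
ee_rot: [-180.0, 0.0, -167.7]
contact_force: [0.4, 0.4, 0.0]
finger_gap: 0.5
gripper_force: 0.0
```

{"name": "drive_tool", "arguments": {
  "rows": [
    [-0.25,0,0,0,0,0,0],
    [0,0,0,0,0,0,0]
  ]
}}

```text
time_s: 20.35
ee_pos: [475.8, -55.8, 40.2]
ee_rot: [-180.0, -0.0, -167.7]
contact_force: [0.6, 0.2, 0.2]
finger_gap: 0.4
gripper_force: 0.1
```

{"name": "drive_tool", "arguments": {
  "rows": [
    [-0.2,0,0,0,0,0,0],
    [0,0,0,0,0,0,0]
  ]
}}

```text
time_s: 20.55
ee_pos: [475.7, -55.9, 40.2]
ee_rot: [180.0, -0.3, -167.7]
contact_force: [-6.4, -0.8, 4.5]
finger_gap: 0.5
gripper_force: 3.2
```

{"name": "drive_tool", "arguments": {
  "rows": [
    [-0.15,0,0,0,0,0,0],
    [0,0,0,0,0,0,0]
  ]
}}

```text
time_s: 20.75
ee_pos: [475.6, -55.9, 40.2]
ee_rot: [180.0, -0.5, -167.7]
contact_force: [-10.1, -2.7, 7.2]
finger_gap: 0.4
gripper_force: 5.4
```

The bracket was already home and did not move under a 10 N push at the flange centre. I back off, rise, and go above the handle with the fingers closed.

{"name": "drive_tool", "arguments": {
  "rows": [
    [1,0,0,0,0,0,0],
    [2,0,0,0,0,0,0],
    [0,0,-3,0,0,0,0],
    [0,0,-4.5,0,0,0,0],
    [0,0,-4.5,0,0,0,0],
    [0,0,-4.5,0,0,0,0],
    [0,0,-4.5,0,0,0,0],
    [0,0,-4.5,0,0,0,0],
    [0,0,-1.5,0,0,0,0],
    [0,0,0,0,0,0,0]
  ]
}}

```text
time_s: 21.75
ee_pos: [451.1, -61.7, 313.9]
ee_rot: [-179.8, 0.4, -167.7]
contact_force: [-0.5, -0.0, 0.2]
finger_gap: 0.6
gripper_force: 0.0
```

{"name": "drive_tool", "arguments": {
  "rows": [
    [-2.8,-2.7,0,0,0,0,0],
    [-2.8,-2.7,0,0,0,0,0],
    [-2.8,-2.7,0,0,0,0,0],
    [-2.8,-2.7,0,0,0,0,0],
    [-2.8,-2.7,0,0,0,0,0],
    [0,0,0,0,0,0,0],
    [0,0,0,0,0,0,0]
  ]
}}

```text
time_s: 22.45
ee_pos: [615.2, -163.5, 306.5]
ee_rot: [179.8, -0.3, -167.7]
contact_force: [0.8, 0.2, 0.4]
finger_gap: 0.4
gripper_force: 0.0
```

Run:
```python
from h import *
st=arm.get_state(); p=st['ee_pos']; print(p,p[0]*.9772+p[1]*.2122-523.4,-p[0]*.2122+p[1]*.9772+155.2,st['contact_force'])
s=snap('scene');t=snap('top');w=snap('wrist')
e=np.array([.9772,.2122]);n=np.array([-.2122,.9772]);o=e*523.4-n*155.2
q=np.r_[o+40*e-132.7*n,209]; print('handle pred',q,proj(w,q,True))
A=cv2.cvtColor(np.asarray(w['color']),cv2.COLOR_RGB2BGR);A=cv2.resize(A,(400,300));
B=cv2.cvtColor(np.asarray(s['color']),cv2.COLOR_RGB2BGR)[190:280,210:330]
cv2.imwrite('pics/x2.png',np.hstack([A,cv2.resize(B,(400,300),interpolation=2)]))
```

```text
[ 615.18323998 -163.52306614  306.50824736] 43.057467470950314 -135.13662375763062 [0.81922477 0.16694705 0.39214892]
handle pred [ 611.64686 -161.7824   209.     ] [280.63589265 204.71276866]
```

View pics/x2.png

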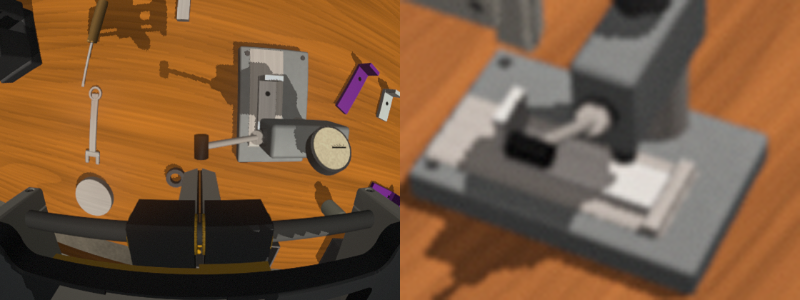

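The wrist half shows the handle at (201,147), just where predicted. The scene half shows the nose against the stop under the raised foot. I make one quick numeric check of the centring in the wrist picture (flange against work-face edges).

Run:
```python
from h import *
w=snap('wrist'); im=np.asarray(w['color']); g=im.min(2)
e=np.array([.9772,.2122]);n=np.array([-.2122,.9772])
def gn(u,v,z): p=onz(w,u,v,z,True)[:2]; return np.round([p@e-523.4,p@n+155.2],1)
m=(g>165).astype(np.uint8); m[:80]=0; m[230:]=0; m[:,:330]=0; m[:,440:]=0
for k in cv2.findContours(m,0,1)[0]:
    if cv2.contourArea(k)>15:
        x,y,W,H=cv2.boundingRect(k); print((x,y,W,H),cv2.contourArea(k),[gn(x,y+H/2,z).tolist()+gn(x+W,y+H/2,z).tolist() for z in (30,42,82)])
for v in (80,85,90,95): 
    r=g[v,330:440].astype(int); d=np.diff(r); i=np.where(abs(d)>18)[0]; print(v,[(330+j+1,int(d[j]),gn(330+j+1,v,30).tolist()) for j in i])
```

```text
(349, 199, 13, 6) 19.0 [[81.0, -30.5, 80.9, -10.4], [78.1, -33.2, 78.0, -13.7], [68.4, -42.2, 68.3, -24.4]]
(353, 162, 4, 20) 25.0 [[36.0, -26.7, 35.9, -20.6], [34.3, -29.5, 34.2, -23.6], [28.5, -38.8, 28.4, -33.4]]
(371, 104, 26, 9) 124.0 [[-57.4, -2.5, -60.1, 37.7], [-56.7, -5.9, -59.3, 33.3], [-54.4, -17.3, -56.8, 18.4]]
80 [(np.int64(336), 27, [-96.2, -54.3]), (np.int64(337), 28, [-96.2, -52.8]), (np.int64(338), 21, [-96.3, -51.4]), (np.int64(396), -19, [-102.6, 35.7]), (np.int64(420), -22, [-106.6, 74.9]), (np.int64(421), -45, [-106.8, 76.6]), (np.int64(427), 47, [-108.0, 86.8]), (np.int64(431), -40, [-108.8, 93.7]), (np.int64(432), -41, [-109.0, 95.4])]
85 [(np.int64(336), 25, [-88.9, -54.3]), (np.int64(337), 29, [-88.9, -52.8]), (np.int64(338), 23, [-89.0, -51.4]), (np.int64(351), 23, [-90.0, -32.5]), (np.int64(431), -43, [-101.0, 93.7]), (np.int64(432), -40, [-101.2, 95.4])]
90 [(np.int64(336), 26, [-81.6, -54.2]), (np.int64(337), 28, [-81.7, -52.8]), (np.int64(338), 22, [-81.7, -51.4]), (np.int64(349), -28, [-82.5, -35.4]), (np.int64(373), 27, [-84.7, 0.2]), (np.int64(374), 27, [-84.9, 1.7]), (np.int64(431), -47, [-93.3, 93.7]), (np.int64(432), -37, [-93.5, 95.5])]
95 [(np.int64(336), 25, [-74.4, -54.2]), (np.int64(337), 30, [-74.4, -52.8]), (np.int64(338), 21, [-74.5, -51.3]), (np.int64(343), -29, [-74.8, -44.1]), (np.int64(345), -29, [-75.0, -41.2]), (np.int64(377), 43, [-77.8, 6.3]), (np.int64(431), -47, [-85.6, 93.8]), (np.int64(432), -38, [-85.7, 95.5])]
```

Flange centre at +0.5 mm, so it is centred. Now I lower the lever by pushing on top of the handle.

{"name": "drive_tool", "arguments": {
  "rows": [
    [0.3,0.1,3,0,0,0,0],
    [0,0,3,0,0,0,0],
    [0,0,1.5,0,0,0,0],
    [0,0,0,0,0,0,0],
    [0,0,0,0,0,0,0]
  ]
}}

```text
time_s: 23.15
ee_pos: [612.0, -162.7, 236.9]
ee_rot: [-179.9, 0.1, -167.6]
contact_force: [-0.3, -0.3, -1.1]
finger_gap: 0.3
gripper_force: 0.0
```

{"name": "drive_tool", "arguments": {
  "rows": [
    [0,0,0.5,0,0,0,0],
    [0,0,0.5,0,0,0,0],
    [0,0,0.5,0,0,0,0],
    [0,0,0,0,0,0,0]
  ]
}}

```text
time_s: 23.55
ee_pos: [612.0, -163.1, 219.3]
ee_rot: [180.0, -0.1, -167.7]
contact_force: [-0.4, 0.4, 0.9]
finger_gap: 0.2
gripper_force: 0.0
```

{"name": "drive_tool", "arguments": {
  "rows": [
    [0,-0.3,0.5,0,0,0,0],
    [0,-0.3,0.5,0,0,0,0],
    [0,-0.25,0.5,0,0,0,0],
    [0,-0.2,0.5,0,0,0,0],
    [0,0,0,0,0,0,0]
  ]
}}

```text
time_s: 24.05
ee_pos: [614.9, -174.8, 199.9]
ee_rot: [-179.9, 0.0, -167.7]
contact_force: [0.8, -1.2, 1.9]
finger_gap: 0.5
gripper_force: 0.8
```

{"name": "drive_tool", "arguments": {
  "rows": [
    [0,-0.2,0.5,0,0,0,0],
    [0,-0.15,0.5,0,0,0,0],
    [0,-0.1,0.4,0,0,0,0],
    [0,-0.1,0.4,0,0,0,0],
    [0,0,0,0,0,0,0]
  ]
}}

```text
time_s: 24.55
ee_pos: [615.2, -177.9, 180.6]
ee_rot: [179.8, -0.1, -167.6]
contact_force: [-0.9, -0.1, -0.1]
finger_gap: 0.6
gripper_force: 0.0
```

{"name": "drive_tool", "arguments": {
  "rows": [
    [0,-0.05,0.4,0,0,0,0],
    [0,-0.05,0.4,0,0,0,0],
    [0,0,0.3,0,0,0,0],
    [0,0,0.2,0,0,0,0],
    [0,0,0,0,0,0,0]
  ]
}}

```text
time_s: 25.05
ee_pos: [615.9, -179.4, 168.7]
ee_rot: [179.9, -0.0, -167.7]
contact_force: [0.1, -0.4, 0.7]
finger_gap: 0.2
gripper_force: 0.0
```

{"name": "drive_tool", "arguments": {
  "rows": [
    [0,0,0.1,0,0,0,0],
    [0,0,0.1,0,0,0,0],
    [0,0,0.1,0,0,0,0]
  ]
}}

```text
time_s: 25.35
ee_pos: [616.0, -179.6, 166.4]
ee_rot: [-180.0, 0.0, -167.7]
contact_force: [-0.4, -0.9, 1.8]
finger_gap: 0.2
gripper_force: 0.7
```

{"name": "drive_tool", "arguments": {
  "rows": [
    [0,0,0.1,0,0,0,0],
    [0,0,0.1,0,0,0,0]
  ]
}}

```text
time_s: 25.55
ee_pos: [616.0, -179.9, 164.3]
ee_rot: [-180.0, 0.0, -167.7]
contact_force: [-0.4, -0.3, 2.1]
finger_gap: 0.1
gripper_force: 0.7
```

{"name": "drive_tool", "arguments": {
  "rows": [
    [0,0,0.1,0,0,0,0],
    [0,0,0.1,0,0,0,0]
  ]
}}

```text
time_s: 25.75
ee_pos: [616.1, -180.1, 162.3]
ee_rot: [-180.0, 0.0, -167.7]
contact_force: [-0.1, -1.3, 1.8]
finger_gap: -0.0
gripper_force: 0.7
```

Steady 2 N drag. I continue in small steps.

{"name": "drive_tool", "arguments": {
  "rows": [
    [0,0,0.1,0,0,0,0],
    [0,0,0.1,0,0,0,0]
  ]
}}

```text
time_s: 25.95
ee_pos: [616.1, -179.9, 160.2]
ee_rot: [-180.0, 0.0, -167.7]
contact_force: [0.5, -0.8, 1.9]
finger_gap: 0.6
gripper_force: 0.7
```

{"name": "drive_tool", "arguments": {
  "rows": [
    [0,0,0.1,0,0,0,0]
  ]
}}

```text
time_s: 26.05
ee_pos: [616.1, -179.8, 159.3]
ee_rot: [-180.0, 0.0, -167.7]
contact_force: [-0.3, -1.1, 1.6]
finger_gap: 0.3
gripper_force: 0.7
```

{"name": "drive_tool", "arguments": {
  "rows": [
    [0,0,0.1,0,0,0,0]
  ]
}}

```text
time_s: 26.15
ee_pos: [616.1, -179.8, 158.2]
ee_rot: [-180.0, 0.0, -167.7]
contact_force: [0.3, -1.4, 1.5]
finger_gap: 0.3
gripper_force: 0.7
```

{"name": "drive_tool", "arguments": {
  "rows": [
    [0,0,0.1,0,0,0,0]
  ]
}}

```text
time_s: 26.25
ee_pos: [616.0, -179.7, 157.2]
ee_rot: [-180.0, 0.0, -167.7]
contact_force: [-0.1, -1.3, 2.3]
finger_gap: 0.4
gripper_force: 0.7
```

{"name": "drive_tool", "arguments": {
  "rows": [
    [0,0,0.1,0,0,0,0]
  ]
}}

```text
time_s: 26.35
ee_pos: [616.0, -179.7, 156.2]
ee_rot: [-180.0, 0.0, -167.7]
contact_force: [0.7, -1.3, 1.2]
finger_gap: 0.3
gripper_force: 0.7
```

{"name": "drive_tool", "arguments": {
  "rows": [
    [0,0,0.1,0,0,0,0]
  ]
}}

```text
time_s: 26.45
ee_pos: [616.0, -179.7, 155.2]
ee_rot: [-180.0, 0.0, -167.7]
contact_force: [1.0, -1.4, 2.6]
finger_gap: 0.5
gripper_force: 0.7
```

{"name": "drive_tool", "arguments": {
  "rows": [
    [0,0,0.1,0,0,0,0]
  ]
}}

```text
time_s: 26.55
ee_pos: [616.0, -179.7, 154.2]
ee_rot: [-180.0, 0.0, -167.7]
contact_force: [0.2, -1.2, 1.6]
finger_gap: 0.6
gripper_force: 0.7
```

{"name": "drive_tool", "arguments": {
  "rows": [
    [0,0,0.1,0,0,0,0]
  ]
}}

```text
time_s: 26.65
ee_pos: [616.0, -179.8, 153.2]
ee_rot: [-180.0, 0.0, -167.7]
contact_force: [0.2, -0.5, 1.0]
finger_gap: 0.6
gripper_force: 0.7
```

{"name": "drive_tool", "arguments": {
  "rows": [
    [0,0,0.1,0,0,0,0]
  ]
}}

```text
time_s: 26.75
ee_pos: [616.0, -179.7, 152.2]
ee_rot: [-180.0, 0.0, -167.7]
contact_force: [0.6, -1.5, 1.1]
finger_gap: 0.6
gripper_force: 0.7
```

{"name": "drive_tool", "arguments": {
  "rows": [
    [0,0,0.1,0,0,0,0]
  ]
}}

```text
time_s: 26.85
ee_pos: [616.0, -179.7, 151.2]
ee_rot: [-180.0, 0.0, -167.7]
contact_force: [0.3, -0.8, 2.0]
finger_gap: 0.5
gripper_force: 0.7
```

{"name": "drive_tool", "arguments": {
  "rows": [
    [0,0,0.1,0,0,0,0]
  ]
}}

```text
time_s: 26.95
ee_pos: [616.0, -179.8, 150.2]
ee_rot: [-180.0, 0.0, -167.7]
contact_force: [-0.1, -1.8, 1.4]
finger_gap: 0.8
gripper_force: 0.7
```

{"name": "drive_tool", "arguments": {
  "rows": [
    [0,0,0.1,0,0,0,0]
  ]
}}

```text
time_s: 27.05
ee_pos: [616.0, -179.7, 149.2]
ee_rot: [-180.0, 0.0, -167.7]
contact_force: [-0.3, 0.0, 1.9]
finger_gap: 0.3
gripper_force: 0.7
```

{"name": "drive_tool", "arguments": {
  "rows": [
    [0,0,0.1,0,0,0,0]
  ]
}}

```text
time_s: 27.15
ee_pos: [616.0, -179.7, 148.2]
ee_rot: [-180.0, 0.0, -167.7]
contact_force: [0.5, -0.8, 1.0]
finger_gap: 0.2
gripper_force: 0.6
```

{"name": "drive_tool", "arguments": {
  "rows": [
    [0,0,0.1,0,0,0,0]
  ]
}}

```text
time_s: 27.25
ee_pos: [616.0, -179.7, 147.2]
ee_rot: [180.0, 0.0, -167.7]
contact_force: [0.5, -0.9, 1.7]
finger_gap: 0.0
gripper_force: 0.6
```

{"name": "drive_tool", "arguments": {
  "rows": [
    [0,0,0.1,0,0,0,0]
  ]
}}

```text
time_s: 27.35
ee_pos: [616.0, -179.7, 146.2]
ee_rot: [180.0, 0.0, -167.7]
contact_force: [0.6, -1.2, 1.1]
finger_gap: 0.5
gripper_force: 0.6
```

{"name": "drive_tool", "arguments": {
  "rows": [
    [0,0,0.1,0,0,0,0]
  ]
}}

```text
time_s: 27.45
ee_pos: [616.0, -179.6, 145.2]
ee_rot: [180.0, 0.0, -167.7]
contact_force: [0.3, -1.2, 0.7]
finger_gap: 0.4
gripper_force: 0.6
```

{"name": "drive_tool", "arguments": {
  "rows": [
    [0,0,0.1,0,0,0,0]
  ]
}}

```text
time_s: 27.55
ee_pos: [616.0, -179.6, 144.2]
ee_rot: [180.0, -0.0, -167.7]
contact_force: [-0.1, -0.0, 1.5]
finger_gap: 0.5
gripper_force: 0.6
```

{"name": "drive_tool", "arguments": {
  "rows": [
    [0,0,0.1,0,0,0,0]
  ]
}}

```text
time_s: 27.65
ee_pos: [615.9, -179.5, 143.2]
ee_rot: [180.0, -0.0, -167.7]
contact_force: [0.7, -0.2, 1.1]
finger_gap: 0.7
gripper_force: 0.7
```

{"name": "drive_tool", "arguments": {
  "rows": [
    [0,0,0.1,0,0,0,0]
  ]
}}

```text
time_s: 27.75
ee_pos: [615.9, -179.5, 142.1]
ee_rot: [180.0, -0.0, -167.7]
contact_force: [0.5, 1.1, 1.6]
finger_gap: 0.4
gripper_force: 0.7
```

{"name": "drive_tool", "arguments": {
  "rows": [
    [0,0,0.1,0,0,0,0]
  ]
}}

```text
time_s: 27.85
ee_pos: [615.9, -179.4, 141.2]
ee_rot: [180.0, -0.0, -167.7]
contact_force: [-0.5, -0.4, 3.1]
finger_gap: 0.6
gripper_force: 1.8
```

{"name": "drive_tool", "arguments": {
  "rows": [
    [0,0,0.1,0,0,0,0]
  ]
}}

```text
time_s: 27.95
ee_pos: [616.0, -179.4, 141.0]
ee_rot: [180.0, 0.0, -167.7]
contact_force: [-0.3, 0.2, 5.2]
finger_gap: 1.0
gripper_force: 2.9
```

The motion stalled at z ≈ 141 with the force rising from 1.6 to 5.2 N, at lever ≈ 0.23: the foot is bearing. I let go by lifting straight up.

{"name": "drive_tool", "arguments": {
  "rows": [
    [0,0,0,0,0,0,0]
  ]
}}

```text
time_s: 28.05
ee_pos: [616.0, -179.4, 140.9]
ee_rot: [180.0, 0.0, -167.7]
contact_force: [-1.0, 1.6, 4.0]
finger_gap: 0.4
gripper_force: 2.2
```

{"name": "drive_tool", "arguments": {
  "rows": [
    [0,0,-0.3,0,0,0,0],
    [0,0,-1,0,0,0,0],
    [0,0,-3,0,0,0,0],
    [0,0,-4,0,0,0,0],
    [0,0,-4,0,0,0,0],
    [0,0,-3,0,0,0,0],
    [0,0,0,0,0,0,0],
    [0,0,0,0,0,0,0]
  ]
}}

```text
time_s: 28.85
ee_pos: [616.2, -179.9, 293.7]
ee_rot: [-179.9, 0.1, -167.7]
contact_force: [-0.8, -0.3, -0.5]
finger_gap: 0.5
gripper_force: 0.0
```

Run:
```python
from h import *
st=arm.get_state(); print(st['time_s'],st['ee_pos'],st['contact_force'])
w=snap('wrist'); im=np.asarray(w['color']); e=np.array([.9772,.2122]);n=np.array([-.2122,.9772]);o=e*523.4-n*155.2
for L in (.15,.23,.35,1.0): print(L,proj(w,np.r_[o+40*e-(46+105*np.cos(L-.4))*n,150+105*np.sin(L-.4)],True))
m=(im.max(2)<60).astype(np.uint8); m[:150]=0;m[230:]=0;m[:,:255]=0;m[:,310:]=0
for k in cv2.findContours(m,0,1)[0]:
    if cv2.contourArea(k)>60: print(cv2.minAreaRect(k))
g=im.min(2); m=(g>165).astype(np.uint8); m[:60]=0; m[230:]=0; m[:,:330]=0; m[:,440:]=0
for k in cv2.findContours(m,0,1)[0]:
    if cv2.contourArea(k)>60:
        x,y,W,H=cv2.boundingRect(k)
        for u in (x,x+W): p=onz(w,u,y+H/2,82,True)[:2]; print('flange?',np.round([p@e-523.4,p@n+155.2],1))
```

```text
28.85 [ 616.17551099 -179.91858018  293.7104663 ] [-0.8220513  -0.3166854  -0.50981866]
0.15 [282.44969471 191.15003723]
0.23 [280.88565591 192.70671895]
0.35 [279.60005706 195.22408464]
1.0 [301.17282534 211.79540488]
flange? [-54.2 -17.4]
flange? [-56.9  18.1]
```

```bash
python3 -c "
from rig import arm
print(arm.close_job())"
```

```text
the job is handed in; nothing more can be done
None
```

The job is handed in: I raised the lever fully, laid the long bracket centred and home against the back stop, then lowered the foot until I felt it bear (5.2 N at the handle, lever about 0.23) and let go, in about 29 s of the 72 s allowed; nothing else was touched.

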